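# Run the loose wing nut of the press home with fingertip strokes

### The arm

A 6-joint arm with a two-finger parallel gripper is mounted at the origin on a cart in front of the work surface, level with it; the furniture and walls round the work are solid. World frame = base frame: x ahead of the robot, y to its left, z up, the work surface at z = 0. Lengths are in m, angles in rad, forces in N, time in s.
With the tool pointing down it reaches from about 0.4 to 0.925 m from the base axis. Payload 12.5 kg.
Tool frame: the origin (TCP) lies at the very end of the fingers, on their centre line; the grasp point (between the pads) lies 19 mm behind it; z points along the fingers, y is the line along which they close (so a half turn about z gives the same grasp; the last joint's range is limited). The gripper opens to 95 mm and grips with 3 to 60 N. Pads are 20 mm wide; open, the fingers measure 119 mm over their backs; the gripper's body (75 mm by 180 mm) begins 59 mm behind the grasp point.
Start: joints at [-1.395, 0.491, 1.559, -0, 1.092, -0.106], TCP at [0.174, -0.6, 0.215] pointing down, gripper open.
Joint ranges: [-3.1, 3.1], [-0.84, 2.19], [0.05, 2.79], [-1.13, 4.28], [0.06, 2.93], [-2.69, 2.69]. Speed limits (rad/s): [2.22, 2.22, 2.79, 3.14, 3.14, 3.14].

### API

Orientations are given as [roll, pitch, yaw] about the fixed x, y, z axes, in that order (R = Rz(yaw) Ry(pitch) Rx(roll)).
In Python, from rig import state, imaging, ctrl gives the robot as it stands.
- The arm moves only by the shell command python3 -m creep 'ROWS' [FORCE]. ROWS is JSON, a list of rows, each an object with "dp": the shift along the tool's x, y, z in mm, a list of three; "turn": the turn about the tool's z in degrees; "grip": the closure in counts, from 0 (fully open) to 255 (shut). A call has 1 to 5 rows; each row shifts and turns the commanded pose from where the row before left it, along the tool's axes as they then stand; what a row does not reach is not made up. A row lasts 1/8 s, in which the tool goes at most 62.5 mm and 10.7 degrees, less where a joint would pass 70% of its speed; a pose out of reach is approached as far as the arm can. A call is refused whole if a number of a shift passes 62.5 or a number of a turn 10.7, either way. A call with a gripper value outside its range is refused whole. The fingers move at their own pace and stop on an object; FORCE is the grip in N (left out, the last holds). Time passes only in rows, so rows that do not move let the fingers close. It gives the time, the measured TCP pose, the force, the opening and the grip force at its end, in the units of the state.
- state(): the state, without advancing time (a new reading comes with each control period).
- imaging.grab_frame(name): name is "side" or "top"; returns the picture (420x560x3 uint8, red, green, blue); there is no depth.
- imaging.camera_info(name): a dict with "mtx" (3x3 intrinsics, pixels), "R" (3x3) and "t" (3): a world point X has camera coordinates R X + t. Camera axes: x right, y down, z forward; pixel columns grow to the right and rows downward; lengths in m; the calibration is good to about 2 mm. A picture is of the moment at which its call begins. camera_info takes no time and is no camera call.
- ctrl.close_job(): hands the job in; it is judged then, once.
The state is a dict: "t": time; "joints": joint angles; "joint_velocities": joint speeds; "effort": joint torques, N m; "ee_pos": TCP position; "orientation": TCP orientation; "contact_force": force on the tool from outside, world axes, zero at the start; "torque": the same for the moment, N m; "opening": finger opening in m; "grip_force": force on a finger pad.
Only numpy, scipy, OpenCV 4.12 (cv2) and the standard library are available. Lean on these libraries where they do the work, as an engineer would, in place of code of your own. Each camera call takes 0.05 s, during which the arm holds its last target. There are 200 camera calls.

### The job

One of the two wing nuts on the tofu press is snug, the other stands up loose on its stud: push its wings round with the fingertips, stroke after stroke, clockwise seen from above, until it is fully home. Only push the wings, gently: do not pinch or force the nut, do not lift or tip the press or shove it away, and do not slacken the other nut. Leave the things standing round it where they are.

Things in the scene. Friction and masses are not known exactly. Their poses are not given: they have to be found in the camera images.
- press: Loose two-board press of pale wood, about 3 kg, 100 x 160 mm, any yaw; flat top of its upper board 43 mm above the hob. Origin: centre of its underside, on the hob; z up, y along its length. Upright 8 mm steel studs rise from the upper board at y = +45 mm (loose nut) and y = -45 mm (tight nut); their ends stand 85 mm above the hob.
- bow_top (a point): Top centre of the press's fixed steel carrying bow, 9 mm thick, 81 mm above the hob. It stands across the upper board at the press's y = 0, between the nuts, from x = -41 to +41 mm, and leaves no room for a finger to go all the way round a nut: reach the wings from the other sides.
- loose_nut: Loose steel wing nut, at the start 6 to 11 mm higher than the tight one. Origin: on its axis at its underside, 45 mm above the hob when home; this frame sinks with the nut but does not turn (axes as the press). Hub 26 mm wide, 18 tall; two opposite upright wings 6 mm thick, reaching 34 mm from the axis, from 5 to 26 mm above the underside (the outer 20 mm a round lobe).
- loose_nut_turn (a joint): Turn of the loose nut, rad: 0 = fully home (hard stop), negative = backed off by that angle; starts at -8 to -5, grows when turned clockwise seen from above, sinking 8 mm a turn. Stays where it is left (friction about 0.05 N m). Its wings point along +-(cos a, sin a) in the press's x, y, with a = -(this value).
- wing_tip (a point): A point in the outer part of one of the loose nut's two wings, 30 mm from its axis and 16 mm above its underside; turns with the nut.
- tight_nut_turn (a joint): Turn of the other wing nut, of the same shape, rad: 0 = home, where it starts, its wings along the press's x; negative = loosened. Stiff (0.3 N m).
- honey_jar: Bystander: honey jar with a pale lid, 64 mm across, 97 mm tall, loose, standing on the hob. Origin: centre of its underside.
- spice_jar: Bystander: spice jar with a black cap, 41 mm across, 105 mm tall, loose, standing on the hob. Origin: centre of its underside.
- fish_tin: Bystander: flat round tin, 86 mm across, 40 mm tall, loose, standing on the hob. Origin: centre of its underside.
- seed_box: Bystander: small upright carton, 50 x 31 x 80 mm, loose, standing on the hob. Origin: centre of its underside.

How it is judged:
At the end, for the whole second after the job is handed in: The loose nut is turned home (within 0.25 rad of its stop), the other nut is not slackened (0.25 rad), the press stands flat and at rest within 50 mm of where it was, and the bystanders stand upright within 30 mm of where they were (value of joint each of loose_nut_turn, tight_nut_turn above -0.25 rad and angle between press's own z axis and vertical below 0.05 rad and height (world z) of press below 0.005 m and distance of press from where it was at the start of the episode below 0.05 m and linear speed of press below 0.02 m/s and distance of each of honey_jar, spice_jar, fish_tin, seed_box from where it was at the start of the episode below 0.03 m and angle between each of honey_jar, spice_jar, fish_tin, seed_box's own z axis and vertical below 0.1 rad); the robot touches nothing.
It fails at once if the nut was pinched or forced (more than 35 N of finger contact on it) (contact force between the fingers and loose_nut above 35 N).
It fails at once if the press was lifted or tipped (height (world z) of press above 0.015 m or angle between press's own z axis and vertical above 0.2 rad).
It fails at once if the press was shoved more than 50 mm (distance of press from where it was at the start of the episode above 0.05 m).
It fails at once if the tight nut was slackened (value of joint tight_nut_turn below -0.25 rad).
It fails at once if a bystander was moved more than 30 mm or picked up (distance of any of honey_jar, spice_jar, fish_tin, seed_box from where it was at the start of the episode above 0.03 m).
It also fails if it takes over 51 s, if anything falls off the work surface, if the arm or the gripper's body presses on something with over 40 N, if the wrist force passes 120 N, or if a joint passes its speed limit or range.

## Working session

There is one attempt and no reset: what is moved stays moved. The work goes in short steps, Python scripts to look and compute and a shell command to move; the robot and the scene stay as the last step left them, time stands still between calls to the robot, and variables do not carry over. Pictures are saved under pics/ and viewed, at most 10 in all, crops included, and the job is handed in when it is done.

```bash
ls; mkdir -p pics
python3 - <<'E'
from rig import state, imaging, ctrl
import cv2
for n in("side","top"):
    f=imaging.grab_frame(n); cv2.imwrite(f"pics/{n}0.png",f[:,:,::-1])
    c=imaging.camera_info(n); print(n,c)
print(state())
E
```

```text
pics
side {'mtx': array([[508.92461796,   0.        , 281.76970514],
       [  0.        , 508.92461796, 202.44894189],
       [  0.        ,   0.        ,   1.        ]]), 'R': array([[-0.59294786, -0.8052161 ,  0.00631381],
       [-0.37779853,  0.27126316, -0.8852596 ],
       [ 0.71111258, -0.52729814, -0.46505437]]), 't': array([0.32631638, 0.26264293, 0.81218057])}
top {'mtx': array([[459.42936882,   0.        , 275.08664558],
       [  0.        , 459.42936882, 207.59007197],
       [  0.        ,   0.        ,   1.        ]]), 'R': array([[-0.02545392, -0.99947001, -0.02029267],
       [-0.99715579,  0.02682501, -0.07043259],
       [ 0.07093961,  0.01844216, -0.99731011]]), 't': array([0.04583184, 0.50398209, 1.1240901 ])}
{'t': 0.1, 'joints': array([-1.39460083e+00,  4.91478347e-01,  1.55937674e+00, -1.42201008e-05,
        1.09171259e+00, -1.05602913e-01]), 'joint_velocities': array([ 0.00065744, -0.00182733, -0.00225745, -0.00030258,  0.00134647,
       -0.00035855]), 'effort': array([ 2.40317939e-03, -6.13622475e+01, -2.58606148e+01,  6.93260715e-02,
        4.70046373e-02, -6.78043716e-05]), 'ee_pos': array([ 0.17378144, -0.60013226,  0.21413725]), 'orientation': array([-3.14062173e+00, -9.02312479e-05,  2.81804924e-01]), 'contact_force': array([-0.27239751,  0.58201428, -0.06685061]), 'torque': array([-0.08830272,  0.05471227,  0.03087752]), 'grip_force': 0.0, 'opening': 0.09457922222259843}
```

View pics/top0.png

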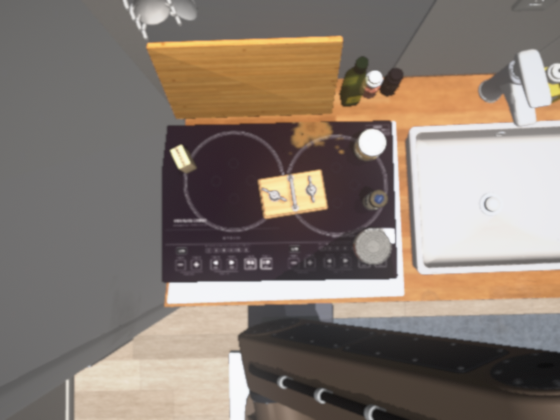

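View pics/side0.png

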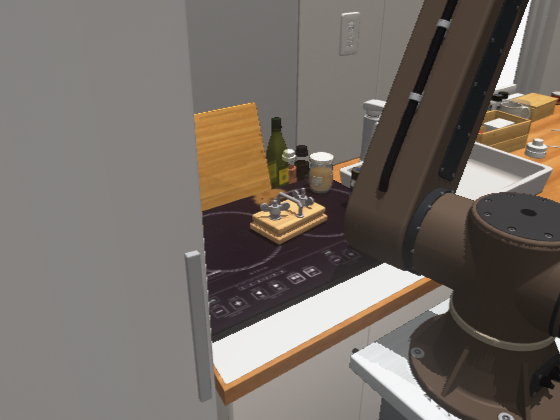

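The top view shows the press at about (293,193), with the bow in the middle. The left nut at (273,195) has oblique wings, so it looks loose. The right nut at (312,189) has wings across the board, so it looks tight. The jars and tin are at the right (371,145), (376,200), (373,246), and the carton is at (182,158). I'll zoom in next.

```bash
cat > h.py <<'E'
import numpy as np, cv2
from rig import state, imaging
def ray(n,u,v):
    c=imaging.camera_info(n);R=c["R"];o=-R.T@c["t"]
    return o,R.T@np.linalg.solve(c["mtx"],[u,v,1.])
def onz(n,u,v,z):
    o,d=ray(n,u,v);return o+d*(z-o[2])/d[2]
def proj(n,X):
    c=imaging.camera_info(n);p=c["mtx"]@(c["R"]@np.asarray(X,float)+c["t"]);return p[:2]/p[2]
E
python3 - <<'E'
from h import *
a=cv2.imread("pics/top0.png");b=cv2.imread("pics/side0.png")
h=cv2.cvtColor(a,cv2.COLOR_BGR2HSV)
m=cv2.inRange(h,(10,50,110),(35,255,255));m[:165]=0;m[225:]=0;m[:,:250]=0;m[:,335:]=0
m=cv2.morphologyEx(m,cv2.MORPH_CLOSE,np.ones((9,9)))
c=max(cv2.findContours(m,0,2)[0],key=cv2.contourArea)
bx=cv2.boxPoints(cv2.minAreaRect(c));print(bx)
W=np.array([onz("top",*p,.043) for p in bx]);print(W, W.mean(0))
for i in range(4):print(np.linalg.norm(W[i]-W[i-1]))
A=cv2.resize(a[160:230,250:340],None,fx=6,fy=6,interpolation=2)
B=cv2.resize(b[180:245,245:335],None,fx=6,fy=6,interpolation=2)
cv2.imwrite("pics/z0.png",np.hstack([A[:390,:400],B[:390,:400]]) if 0 else cv2.resize(np.vstack([A,B]),None,fx=.74,fy=.74))
E
```

```text
[[256.5946  178.56757]
 [321.45947 167.75674]
 [328.2973  208.78378]
 [263.43243 219.5946 ]]
[[ 0.57558565  0.07556652  0.043     ]
 [ 0.5976971  -0.08355521  0.043     ]
 [ 0.4968728  -0.09683916  0.043     ]
 [ 0.47478537  0.0612162   0.043     ]] [ 0.53623523 -0.01090291  0.043     ]
0.10181664229865561
0.16065067793454657
0.1016956397435557
0.15959119558902063
```

View pics/z0.png

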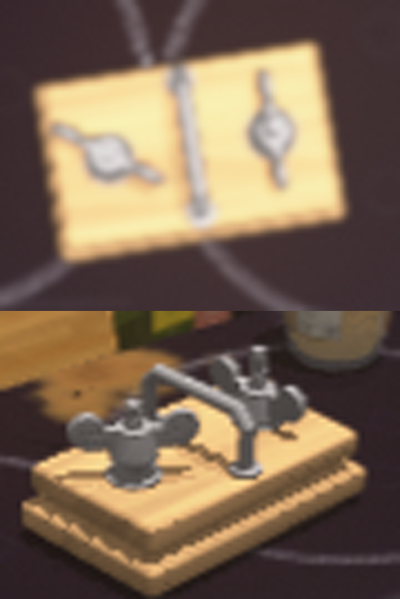

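The zoom shows the left nut standing high with oblique wings, so it is the loose one. The right nut is tight and the bow runs between them. Press yaw is about 0.138 and the loose nut is near (0.530, 0.034). My plan is to straddle the hub with the part-open fingers (about 36 mm, outer corners about 32 mm from the axis, bow at 40 mm) and push both wings at once by turning the tool. I'll start moving and cross-check the estimate.

```bash
python3 -m creep '[{"dp":[43,-42.5,0],"turn":0,"grip":155},{"dp":[43,-42.5,0],"turn":0,"grip":155},{"dp":[43,-42.5,0],"turn":0,"grip":155},{"dp":[43,-42.5,0],"turn":0,"grip":155},{"dp":[43,-42.5,0],"turn":0,"grip":155}]' 3
python3 -m creep '[{"dp":[43,-42.5,0],"turn":0,"grip":155},{"dp":[43,-42.5,0],"turn":0,"grip":155},{"dp":[43,-42.5,0],"turn":0,"grip":155},{"dp":[43,-42.5,0],"turn":0,"grip":155},{"dp":[43,-42.5,0],"turn":0,"grip":155}]'
python3 - <<'E'
from h import *
print("stud proj side",proj("side",[.530,.0337,.085]),"seen 274.5,200.7; top",proj("top",[.530,.0337,.072]),"seen 274.3 194.9")
t1=onz("top",262.4,189.3,.070);t2=onz("top",286,200.5,.070);print(t1,t2,(t1+t2)/2,np.degrees(np.arctan2(*(t1-t2)[1::-1])))
s=state();print(s)
E
```

```text
t: 0.72
ee_pos: [0.3218, -0.3347, 0.2146]
orientation: [-3.142, -0.0, 0.281]
contact_force: [2.4, -0.7, 0.0]
opening: 0.0505
grip_force: 0.0
t: 1.35
ee_pos: [0.4693, -0.0706, 0.2146]
orientation: [3.141, -0.0, 0.282]
contact_force: [1.1, -0.0, 0.4]
opening: 0.0374
grip_force: 0.0
stud proj side [275.22919663 200.787053  ] seen 274.5,200.7; top [273.90618163 195.50817878] seen 274.3 194.9
[0.5457914  0.06076389 0.07      ] [0.51750455 0.00532378 0.07      ] [0.53164798 0.03304383 0.07      ] 62.96825833306544
{'t': 1.35, 'joints': array([-2.88539834e-01,  2.78047119e-01,  1.91468243e+00, -1.79862317e-04,
        9.48751131e-01,  1.00050220e+00]), 'joint_velocities': array([ 1.03414505e+00,  2.09426076e-01, -3.15532527e-01,  9.03908136e-05,
        9.95470290e-02,  1.02842858e+00]), 'effort': array([-6.79788977e+00, -4.74398303e+01, -2.01072389e+01,  1.31812356e-01,
       -3.48952040e-02, -1.68602228e+00]), 'ee_pos': array([ 0.46933572, -0.07060947,  0.21461559]), 'orientation': array([ 3.14140916e+00, -1.53243682e-05,  2.81859093e-01]), 'contact_force': array([ 1.0536325 , -0.0445089 ,  0.35232992]), 'torque': array([-0.017621  ,  0.01073926,  0.06080577]), 'grip_force': 0.0, 'opening': 0.037395124026144165}
```

```bash
python3 -m creep '[{"dp":[43.8,-41.5,0],"turn":0,"grip":155},{"dp":[43.8,-41.5,0],"turn":0,"grip":155},{"dp":[0,0,5],"turn":-10.7,"grip":155},{"dp":[0,0,5],"turn":-10.7,"grip":155},{"dp":[0,0,5],"turn":-10.7,"grip":155}]'
python3 -m creep '[{"dp":[0,0,5],"turn":-10.7,"grip":155},{"dp":[0,0,5],"turn":-10.7,"grip":155},{"dp":[0,0,5],"turn":-10.7,"grip":155},{"dp":[0,0,5],"turn":-10.7,"grip":155},{"dp":[0,0,5],"turn":-10.7,"grip":155}]'
python3 -m creep '[{"dp":[0,0,5],"turn":-10.7,"grip":155},{"dp":[0,0,5],"turn":-10.7,"grip":155},{"dp":[0,0,5],"turn":-10.7,"grip":155},{"dp":[0,0,5],"turn":-10.7,"grip":155},{"dp":[0,0,5],"turn":-10.7,"grip":155}]'
python3 -m creep '[{"dp":[0,0,5],"turn":-10.7,"grip":155},{"dp":[0,0,5],"turn":-10.7,"grip":155},{"dp":[0,0,5],"turn":-10.7,"grip":155},{"dp":[0,0,5],"turn":-10.7,"grip":155},{"dp":[0,0,5],"turn":-10.7,"grip":155}]'
python3 -m creep '[{"dp":[0,0,2],"turn":-10.7,"grip":155},{"dp":[0,0,2],"turn":-10.7,"grip":155},{"dp":[0,0,0],"turn":0,"grip":155},{"dp":[0,0,0],"turn":0,"grip":155}]'
python3 - <<'E'
from h import *
f=imaging.grab_frame("side")[:,:,::-1];g=imaging.grab_frame("top")[:,:,::-1]
cv2.imwrite("pics/z1.png",np.vstack([cv2.resize(f[120:250,215:345],None,fx=4,fy=4,interpolation=2)[:320],cv2.resize(g[155:225,230:360],None,fx=4,fy=4,interpolation=2)]))
print(state()["joints"],state()["ee_pos"],state()["orientation"])
E
```

```text
t: 1.98
ee_pos: [0.5296, 0.0319, 0.1991]
orientation: [-3.141, 0.0, 0.849]
contact_force: [-0.6, -0.3, 0.8]
opening: 0.0373
grip_force: 0.0
t: 2.6
ee_pos: [0.5296, 0.0315, 0.1742]
orientation: [-3.141, -0.0, 1.782]
contact_force: [-0.7, 0.4, 0.9]
opening: 0.0372
grip_force: 0.0
t: 3.22
ee_pos: [0.5296, 0.0315, 0.1492]
orientation: [-3.141, -0.0, 2.716]
contact_force: [-0.2, 0.2, -0.5]
opening: 0.0373
grip_force: 0.0
t: 3.85
ee_pos: [0.5296, 0.0315, 0.1242]
orientation: [3.141, -0.0, -2.634]
contact_force: [0.7, -0.1, 0.1]
opening: 0.0369
grip_force: 0.0
t: 4.35
ee_pos: [0.5297, 0.0315, 0.1206]
orientation: [3.141, -0.0, -2.271]
contact_force: [0.1, -0.1, -0.4]
opening: 0.0374
grip_force: 0.0
[-6.49990007e-02  4.79901837e-01  1.89024955e+00 -1.31442711e-04
  7.71428493e-01 -2.50819087e+00] [0.52972914 0.03153405 0.12065261] [-3.14152812e+00 -6.63049586e-05 -2.26910288e+00]
```

View pics/z1.png

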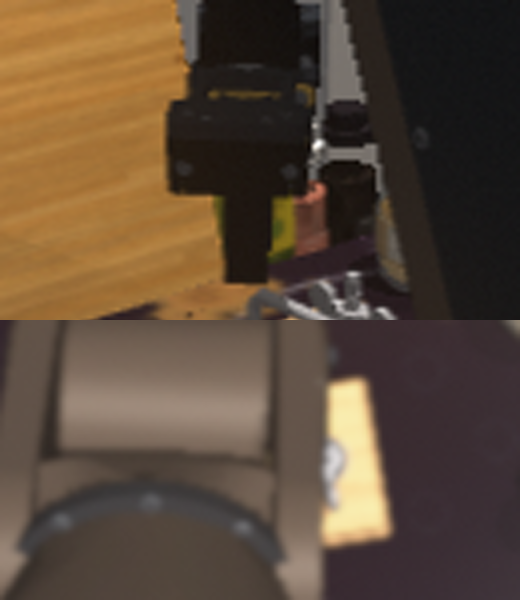

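The side view shows the fingers hanging above the nut at about (245,280) in the crop. The top view is blocked by the arm. I'll shift about 2 mm to centre, then descend around the hub.

```bash
python3 -m creep '[{"dp":[-2,0.7,15],"turn":0,"grip":155},{"dp":[0,0,12],"turn":0,"grip":155},{"dp":[0,0,6],"turn":0,"grip":155},{"dp":[0,0,5],"turn":0,"grip":155},{"dp":[0,0,4],"turn":0,"grip":155}]'
python3 -m creep '[{"dp":[0,0,4],"turn":0,"grip":155},{"dp":[0,0,4],"turn":0,"grip":155},{"dp":[0,0,4],"turn":0,"grip":155},{"dp":[0,0,2],"turn":0,"grip":155},{"dp":[0,0,0],"turn":0,"grip":155}]'
python3 - <<'E'
from h import *
f=imaging.grab_frame("side")[:,:,::-1]
cv2.imwrite("pics/z2.png",cv2.resize(f[140:250,215:345],None,fx=5,fy=5,interpolation=2))
E
```

```text
t: 5.08
ee_pos: [0.5305, 0.0335, 0.0783]
orientation: [-3.142, -0.0, -2.266]
contact_force: [-0.2, -0.3, 0.6]
opening: 0.037
grip_force: 0.0
t: 5.7
ee_pos: [0.5304, 0.0335, 0.0645]
orientation: [3.141, -0.0, -2.266]
contact_force: [0.5, -0.2, -0.6]
opening: 0.0372
grip_force: 0.0
```

View pics/z2.png

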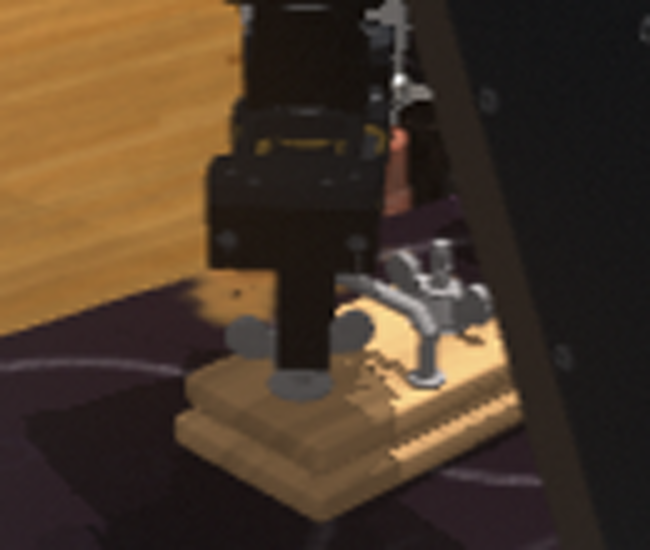

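The fingers straddle the hub between the two wings, at (250,335) and (350,325), and they clear the bow. I'll begin the stroke, with a slight sink.

```bash
python3 -m creep '[{"dp":[0,0,0],"turn":9,"grip":155},{"dp":[0,0,0],"turn":9,"grip":155},{"dp":[0,0,0],"turn":9,"grip":155},{"dp":[0,0,0],"turn":9,"grip":155},{"dp":[0,0,0],"turn":6,"grip":155}]'
python3 -m creep '[{"dp":[0,0,0.2],"turn":6,"grip":155},{"dp":[0,0,0.2],"turn":6,"grip":155},{"dp":[0,0,0.2],"turn":6,"grip":155},{"dp":[0,0,0.2],"turn":6,"grip":155},{"dp":[0,0,0.2],"turn":6,"grip":155}]'
```

```text
t: 6.38
ee_pos: [0.531, 0.0335, 0.0649]
orientation: [-3.141, 0.001, -3.003]
contact_force: [1.9, -0.2, -0.9]
opening: 0.0375
grip_force: 1.0
t: 7.0
ee_pos: [0.5308, 0.0336, 0.0639]
orientation: [3.141, 0.001, 2.757]
contact_force: [0.4, 3.5, 1.3]
opening: 0.0373
grip_force: 1.3
```

```bash
python3 -m creep '[{"dp":[0,0,0.2],"turn":8,"grip":155},{"dp":[0,0,0.2],"turn":8,"grip":155},{"dp":[0,0,0.2],"turn":8,"grip":155},{"dp":[0,0,0.2],"turn":8,"grip":155},{"dp":[0,0,0.2],"turn":8,"grip":155}]'
python3 -m creep '[{"dp":[0,0,0.2],"turn":8,"grip":155},{"dp":[0,0,0.2],"turn":8,"grip":155},{"dp":[0,0,0.2],"turn":8,"grip":155},{"dp":[0,0,0.2],"turn":8,"grip":155},{"dp":[0,0,0.2],"turn":8,"grip":155}]'
python3 - <<'E'
from h import *
f=imaging.grab_frame("side")[:,:,::-1]
cv2.imwrite("pics/z3.png",cv2.resize(f[140:250,215:345],None,fx=5,fy=5,interpolation=2))
s=state();print(s["joints"],s["torque"])
E
```

```text
t: 7.62
ee_pos: [0.5306, 0.0338, 0.0628]
orientation: [3.141, 0.0, 2.058]
contact_force: [-0.5, 2.8, 0.9]
opening: 0.0376
grip_force: 1.2
t: 8.25
ee_pos: [0.5307, 0.0338, 0.0618]
orientation: [3.141, -0.0, 1.359]
contact_force: [0.9, 2.6, 0.1]
opening: 0.0374
grip_force: 1.1
[-6.08140263e-02  5.72680519e-01  1.93269042e+00  2.91137736e-04
  6.35466423e-01  1.56946785e-01] [ 0.23127194 -0.18073088  0.02118467]
```

View pics/z3.png

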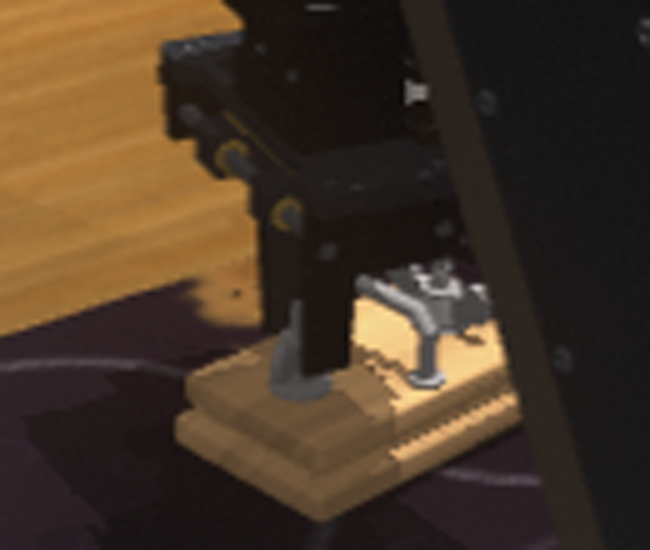

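The wing is now seen edge-on next to the finger at (290,350), so the nut turns with the tool, and the press hasn't moved. I'll continue the stroke.

```bash
python3 -m creep '[{"dp":[0,0,0.1],"turn":8,"grip":155},{"dp":[0,0,0.1],"turn":8,"grip":155},{"dp":[0,0,0.1],"turn":8,"grip":155},{"dp":[0,0,0.1],"turn":8,"grip":155},{"dp":[0,0,0.1],"turn":8,"grip":155}]'
python3 -m creep '[{"dp":[0,0,0.1],"turn":8,"grip":155},{"dp":[0,0,0.1],"turn":8,"grip":155},{"dp":[0,0,0.1],"turn":8,"grip":155},{"dp":[0,0,0.1],"turn":8,"grip":155},{"dp":[0,0,0.1],"turn":8,"grip":155}]'
python3 -m creep '[{"dp":[0,0,0],"turn":9,"grip":155},{"dp":[0,0,0],"turn":9,"grip":155},{"dp":[0,0,0],"turn":9,"grip":155},{"dp":[0,0,0],"turn":9,"grip":155},{"dp":[0,0,0],"turn":9,"grip":155}]'
python3 -c "
from rig import state
print(state()['joints'])"
```

```text
t: 8.93
ee_pos: [0.5311, 0.0336, 0.0614]
orientation: [3.141, -0.001, 0.664]
contact_force: [1.9, 1.2, -0.3]
opening: 0.037
grip_force: 1.0
t: 9.55
ee_pos: [0.5312, 0.0334, 0.0609]
orientation: [3.141, -0.002, -0.034]
contact_force: [2.3, 0.3, -0.1]
opening: 0.0372
grip_force: 1.0
t: 10.18
ee_pos: [0.5303, 0.0338, 0.0606]
orientation: [3.141, 0.0, -0.82]
contact_force: [0.2, 3.2, -2.0]
opening: 0.0372
grip_force: 1.5
[-6.08105520e-02  5.74631922e-01  1.93374121e+00  2.90561764e-04
  6.33563840e-01  2.33024682e+00]
```

```bash
python3 -m creep '[{"dp":[0,0,0],"turn":-5,"grip":155},{"dp":[0,0,-15],"turn":0,"grip":155},{"dp":[0,0,-15],"turn":0,"grip":155},{"dp":[0,0,0],"turn":-10,"grip":155},{"dp":[0,0,0],"turn":-10,"grip":155}]'
python3 -m creep '[{"dp":[0,0,0],"turn":-10.5,"grip":155},{"dp":[0,0,0],"turn":-10.5,"grip":155},{"dp":[0,0,0],"turn":-10.5,"grip":155},{"dp":[0,0,0],"turn":-10.5,"grip":155},{"dp":[0,0,0],"turn":-10.5,"grip":155}]'
python3 -m creep '[{"dp":[0,0,0],"turn":-10.5,"grip":155},{"dp":[0,0,0],"turn":-10.5,"grip":155},{"dp":[0,0,0],"turn":-10.5,"grip":155},{"dp":[0,0,0],"turn":-10.5,"grip":155},{"dp":[0,0,0],"turn":-10.5,"grip":155}]'
python3 -m creep '[{"dp":[0,0,0],"turn":-10.5,"grip":155},{"dp":[0,0,0],"turn":-10.5,"grip":155},{"dp":[0,0,0],"turn":-10.5,"grip":155},{"dp":[0,0,0],"turn":-10.5,"grip":155},{"dp":[0,0,0],"turn":-10.5,"grip":155}]'
python3 -m creep '[{"dp":[0,0,0],"turn":-10,"grip":155},{"dp":[0,0,0],"turn":-10,"grip":155},{"dp":[0,0,0],"turn":0,"grip":155}]'
python3 - <<'E'
from h import *
f=imaging.grab_frame("side")[:,:,::-1]
cv2.imwrite("pics/z4.png",cv2.resize(f[140:250,215:345],None,fx=5,fy=5,interpolation=2))
E
```

```text
t: 10.8
ee_pos: [0.5309, 0.0335, 0.0921]
orientation: [-3.141, -0.002, -0.376]
contact_force: [0.4, 0.9, 0.0]
opening: 0.0375
grip_force: 0.0
t: 11.42
ee_pos: [0.5308, 0.0335, 0.0919]
orientation: [3.141, -0.001, 0.54]
contact_force: [0.7, -0.5, 0.2]
opening: 0.037
grip_force: 0.0
t: 12.05
ee_pos: [0.5308, 0.0335, 0.0919]
orientation: [3.14, 0.0, 1.457]
contact_force: [0.8, 0.8, -0.4]
opening: 0.0372
grip_force: 0.0
t: 12.68
ee_pos: [0.5308, 0.0335, 0.0919]
orientation: [3.141, 0.001, 2.373]
contact_force: [-0.1, 0.5, 0.3]
opening: 0.0373
grip_force: 0.0
t: 13.05
ee_pos: [0.5308, 0.0335, 0.0917]
orientation: [3.141, 0.001, 2.715]
contact_force: [0.1, 0.6, -0.5]
opening: 0.0377
grip_force: 0.0
```

View pics/z4.png

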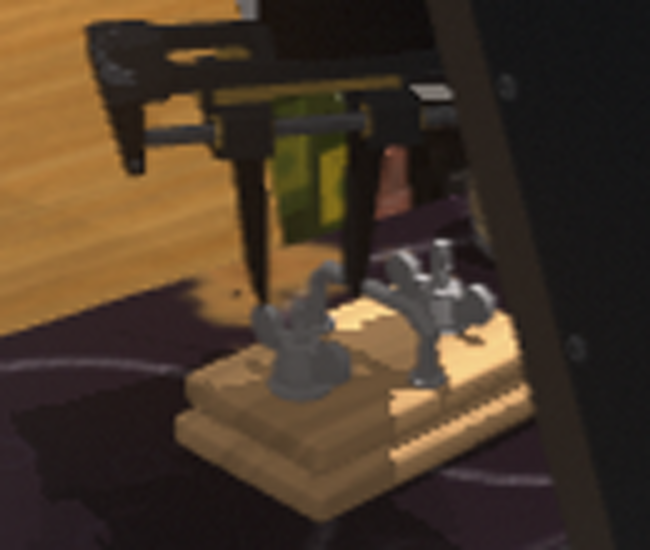

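The tapered fingers are above the nut. Its wings, at (265,325) and (335,365), are now roughly parallel to the tight nut's, so about half a turn is left. I'll descend and do the second stroke.

```bash
python3 -m creep '[{"dp":[0,0,12],"turn":0,"grip":155},{"dp":[0,0,8],"turn":0,"grip":155},{"dp":[0,0,6],"turn":0,"grip":155},{"dp":[0,0,5],"turn":0,"grip":155},{"dp":[0,0,1],"turn":0,"grip":155}]'
python3 -m creep '[{"dp":[0,0,0.2],"turn":8,"grip":155},{"dp":[0,0,0.2],"turn":8,"grip":155},{"dp":[0,0,0.2],"turn":8,"grip":155},{"dp":[0,0,0.2],"turn":8,"grip":155},{"dp":[0,0,0.2],"turn":8,"grip":155}]'
python3 -m creep '[{"dp":[0,0,0.1],"turn":8,"grip":155},{"dp":[0,0,0.1],"turn":8,"grip":155},{"dp":[0,0,0.1],"turn":8,"grip":155},{"dp":[0,0,0.1],"turn":8,"grip":155},{"dp":[0,0,0.1],"turn":8,"grip":155}]'
python3 -m creep '[{"dp":[0,0,0.1],"turn":8,"grip":155},{"dp":[0,0,0.1],"turn":8,"grip":155},{"dp":[0,0,0.1],"turn":8,"grip":155},{"dp":[0,0,0.1],"turn":8,"grip":155},{"dp":[0,0,0.1],"turn":8,"grip":155}]'
python3 -m creep '[{"dp":[0,0,0],"turn":8,"grip":155},{"dp":[0,0,0],"turn":8,"grip":155},{"dp":[0,0,0],"turn":8,"grip":155},{"dp":[0,0,0],"turn":8,"grip":155},{"dp":[0,0,0],"turn":8,"grip":155}]'
python3 -c "
from rig import state
print(state()['joints'],state()['torque'])"
```

```text
t: 13.72
ee_pos: [0.5304, 0.0335, 0.0582]
orientation: [-3.141, -0.001, 2.716]
contact_force: [-0.4, 0.7, 1.0]
opening: 0.037
grip_force: 0.0
t: 14.35
ee_pos: [0.5303, 0.0338, 0.0577]
orientation: [-3.141, -0.0, 2.014]
contact_force: [-0.6, 2.8, 0.3]
opening: 0.0374
grip_force: 1.2
t: 14.98
ee_pos: [0.5308, 0.0338, 0.0573]
orientation: [3.141, -0.0, 1.316]
contact_force: [1.4, 2.9, 0.2]
opening: 0.0375
grip_force: 1.1
t: 15.6
ee_pos: [0.5312, 0.0336, 0.0569]
orientation: [3.141, -0.001, 0.617]
contact_force: [1.9, 1.1, -0.1]
opening: 0.0374
grip_force: 1.0
t: 16.23
ee_pos: [0.5312, 0.0334, 0.0569]
orientation: [3.141, -0.002, -0.081]
contact_force: [1.8, -0.5, -0.9]
opening: 0.0375
grip_force: 1.0
[-6.11792673e-02  5.80981982e-01  1.93529010e+00 -2.94004028e-04
  6.23560968e-01  1.59043535e+00] [-0.10291962 -0.37151086  0.03366103]
```

Home should come in about 40°. I'll go gently now and watch for the force rise.

```bash
python3 -m creep '[{"dp":[0,0,0],"turn":5,"grip":155},{"dp":[0,0,0],"turn":5,"grip":155},{"dp":[0,0,0],"turn":5,"grip":155},{"dp":[0,0,0],"turn":5,"grip":155},{"dp":[0,0,0],"turn":5,"grip":155}]'
python3 -m creep '[{"dp":[0,0,0],"turn":2,"grip":155},{"dp":[0,0,0],"turn":2,"grip":155},{"dp":[0,0,0],"turn":2,"grip":155}]'
```

```text
t: 16.85
ee_pos: [0.5305, 0.0338, 0.0567]
orientation: [-3.141, -0.0, -0.515]
contact_force: [0.3, 3.0, -1.7]
opening: 0.0373
grip_force: 1.4
t: 17.23
ee_pos: [0.5305, 0.0336, 0.0566]
orientation: [-3.142, -0.0, -0.618]
contact_force: [0.9, 3.6, -2.6]
opening: 0.037
grip_force: 1.4
```

```bash
python3 -m creep '[{"dp":[0,0,0],"turn":2,"grip":155},{"dp":[0,0,0],"turn":1.5,"grip":155}]'
```

```text
t: 17.48
ee_pos: [0.5305, 0.0335, 0.0566]
orientation: [3.142, -0.0, -0.68]
contact_force: [-0.1, 3.0, -1.8]
opening: 0.0373
grip_force: 1.4
```

```bash
for i in 1; do python3 -m creep '[{"dp":[0,0,0],"turn":1.5,"grip":155},{"dp":[0,0,0],"turn":1.5,"grip":155}]'; done; python3 -c "
from rig import state
print(state()['torque'],state()['effort'][5])"; python3 -m creep '[{"dp":[0,0,0],"turn":1.5,"grip":155},{"dp":[0,0,0],"turn":1,"grip":155}]'; python3 -c "
from rig import state
print(state()['torque'],state()['effort'][5])"
```

```text
t: 17.73
ee_pos: [0.5305, 0.0335, 0.0566]
orientation: [3.141, -0.0, -0.732]
contact_force: [-0.2, 2.6, -2.0]
opening: 0.0377
grip_force: 1.3
[ 0.58170544 -0.03300674  0.07591044] -0.2892634738236666
t: 17.98
ee_pos: [0.5303, 0.0337, 0.0566]
orientation: [3.141, 0.0, -0.775]
contact_force: [-0.3, 5.2, -1.3]
opening: 0.0373
grip_force: 3.1
[1.22960748 0.09845208 0.15331786] -0.012706783600151539
```

```bash
python3 -m creep '[{"dp":[0,0,0],"turn":1,"grip":155},{"dp":[0,0,0],"turn":0,"grip":155}]'; python3 -c "
from rig import state
print(state()['torque'])"
```

```text
t: 18.23
ee_pos: [0.5303, 0.034, 0.0565]
orientation: [3.142, 0.001, -0.792]
contact_force: [0.1, 8.0, -1.3]
opening: 0.0373
grip_force: 3.6
[1.37634644 0.03438087 0.19344911]
```

The force is rising against the stop (torque 0.03 → 0.19 N m) right at the predicted angle, so the nut is home. I'll release, lift, move aside and look.

```bash
python3 -m creep '[{"dp":[0,0,0],"turn":-6,"grip":155},{"dp":[0,0,0],"turn":-2,"grip":155},{"dp":[0,0,-15],"turn":0,"grip":155},{"dp":[0,0,-25],"turn":0,"grip":155},{"dp":[0,0,-50],"turn":0,"grip":155}]'
python3 -m creep '[{"dp":[0,0,-50],"turn":0,"grip":155},{"dp":[40,40,0],"turn":0,"grip":155},{"dp":[40,40,0],"turn":0,"grip":155},{"dp":[40,40,0],"turn":0,"grip":155},{"dp":[40,40,0],"turn":0,"grip":155}]'
python3 -m creep '[{"dp":[10,60,0],"turn":0,"grip":155},{"dp":[0,60,0],"turn":0,"grip":155},{"dp":[0,0,0],"turn":0,"grip":155},{"dp":[0,0,0],"turn":0,"grip":155}]'
python3 - <<'E'
from h import *
f=imaging.grab_frame("side")[:,:,::-1];g=imaging.grab_frame("top")[:,:,::-1]
cv2.imwrite("pics/top5.png",g)
cv2.imwrite("pics/z5.png",np.vstack([cv2.resize(f[180:245,230:350],None,fx=4.5,fy=4.5,interpolation=2),cv2.resize(g[160:225,240:360],None,fx=4.5,fy=4.5,interpolation=2)]))
E
```

```text
t: 18.85
ee_pos: [0.5298, 0.0334, 0.1474]
orientation: [3.14, 0.002, -0.654]
contact_force: [1.2, 0.1, -0.2]
opening: 0.0372
grip_force: 0.0
t: 19.48
ee_pos: [0.5605, -0.1927, 0.198]
orientation: [-3.141, -0.001, -0.654]
contact_force: [1.1, -0.8, -0.3]
opening: 0.0374
grip_force: 0.0
t: 19.98
ee_pos: [0.4958, -0.2922, 0.1975]
orientation: [-3.142, -0.001, -0.654]
contact_force: [1.3, -0.5, 0.5]
opening: 0.0374
grip_force: 0.0
```

View pics/z5.png

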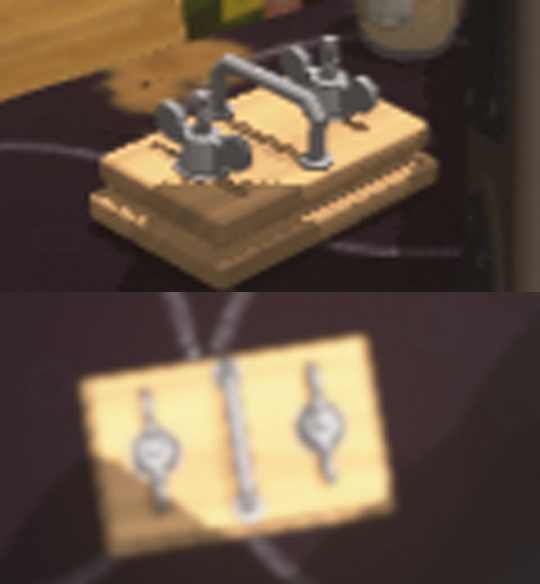

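The two nuts' wings are now parallel across the board, at (145,395)–(160,505) and (313,370)–(330,475). The nuts sit at equal height, and the press is where it was.

```bash
python3 -c "
from rig import ctrl
print(ctrl.close_job())"
```

```text
the job is handed in; nothing more can be done
None
```

I turned the loose wing nut clockwise onto its stop in two gentle strokes and handed the job in at about 20 s. In the final pictures the two nuts' wings are parallel and the press has not visibly moved. I didn't re-measure the bystanders, but the arm met no unexpected contact; no verdict came back.

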